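# Seat the disc board in its cradle and bolt it

## Robot

A 6-joint arm with a two-finger parallel gripper is mounted at the origin on the work surface. World frame = base frame: x ahead of the robot, y to its left, z up, the work surface at z = 0. Lengths are in mm, angles in rad, forces in N, time in s.
With the tool pointing down it reaches from about 400 to 925 mm from the base axis. Payload 12.5 kg.
Tool frame: the origin (TCP) lies between the finger pads; the fingertips stand 19 mm ahead of it and the grasp point (between the pads) is the TCP (env.tips_ahead is the distance from the TCP to the fingertips, in mm); z points along the fingers, y is the line along which they close (so a half turn about z gives the same grasp; the last joint's range is limited). The gripper opens to 95 mm and grips with 3 to 60 N. Pads are 20 mm wide; open, the fingers measure 119 mm over their backs; the gripper's body (75 mm by 180 mm) begins 59 mm behind the grasp point.
Start: joints at [-1.409, 0.491, 1.559, -0, 1.092, -0.106], TCP at [165.404, -602.732, 233.661] pointing down, gripper open.
Joint ranges: [-3.1, 3.1], [-0.84, 2.19], [0.05, 2.79], [-1.13, 4.28], [0.06, 2.93], [-2.69, 2.69]. Speed limits (rad/s): [2.22, 2.22, 2.79, 3.14, 3.14, 3.14].

## Interface

Orientations are given as [roll, pitch, yaw] about the fixed x, y, z axes, in that order (R = Rz(yaw) Ry(pitch) Rx(roll)).
In Python, from cell import env gives the robot as it stands.
- The arm moves only by the shell command python3 -m crank 'ROWS'. ROWS is JSON, a list of rows, each a list of 5 numbers: the shift along the tool's x, y, z in mm, then the turn about the tool's z in degrees, then the finger opening in mm, from 0 to 95.1. In form: [[dx, dy, dz, yaw, grip], ...]. A call has 1 to 10 rows; each row is the pose to reach, as a shift and turn from the pose commanded when the call began, along the tool's axes at that moment; what a row does not reach only later rows make up. A row lasts 1/12 s, in which the tool goes at most 41.7 mm and 7.16 degrees, less where a joint would pass 70% of its speed; a pose out of reach is approached as far as the arm can. A call with a gripper value outside its range is refused whole. The fingers move at their own pace and stop on an object; the grip force is fixed at half the most. Time passes only in rows, so rows that repeat a pose let the fingers close. It gives the time, the measured TCP pose, the force, the opening and the grip force at its end, in the units of the state.
- env.state(): the state, without advancing time (a new reading comes with each control period).
- env.read_camera(name): name is "side" or "top" or "wrist"; returns a dict with "img" (384x512x3 uint8, blue, green, red), "K" (3x3 intrinsics, pixels), "pose" (4x4, takes a point from camera to world coordinates). Camera axes: x right, y down, z forward; pixel columns grow to the right and rows downward; lengths in mm; the calibration is good to about 2 mm. A picture is of the moment at which its call begins. There is no depth.
- env.job_done(): hands the job in; it is judged then, once.
The state is a dict: "t": time; "joints": joint angles; "qvel": joint speeds; "tau": joint torques, N m; "eef_pos": TCP position; "tcp_rot": TCP orientation; "ft_force": force on the tool from outside, world axes, zero at the start; "moment": the same for the moment, N m; "opening": opening from 0.0 (shut) to 1.0 (fully open); "grip_force": force on a finger pad.
Only numpy, scipy, OpenCV 4.12 (cv2) and the standard library are available. Lean on these libraries where they do the work, as an engineer would, in place of code of your own. Each camera call takes 0.05 s, during which the arm holds its last target. There are 200 camera calls.

## Task

Push the disc board along its rails towards the bolt until you feel it drop into its locating notches and it lies level and fully down, then push the bolt all the way across over the board's front edge so that the board is locked in. Only push with the fingertips: do not lift the board, and leave the loose things round it where they stand. Finish with the hand clear of everything.

Things in the scene. Friction and masses are not known exactly. Their poses are not given: they have to be found in the camera images.
- cradle: Fixed plywood cradle with the rails. Origin on the table; +x is the way the board slides, to the bolt; z up. Baseboard x -185..215, y +-80, 12 mm thick. Two wooden side rails x -185..150, inner faces y +-62, outer +-74, tops 40 mm above the table. Between them four white tracks, tops 26 mm above the table; behind the board a fingertip has free room. Steel bolt housing x 160..196, 44 wide, 54 high.
- home (a point): Point of the cradle where the board's origin lies when the board is home: cradle x = 65 mm, y = 0, 19 mm above the table (play 1.5 mm along x). The notches are 15 mm wide along x, 7 mm deep, dark floored: at cradle x = 120 mm in the two inner tracks (y +-25) for the front feet, at x = 10 mm in the two outer tracks (y +-48) for the rear feet.
- board: Loose black board on the tracks, 150 (x) x 120 (y) mm, 0.3-0.6 kg, nine red discs fixed on it. Origin: centre, at the feet's undersides, 26 mm above the table sliding, 19 when home. x as the cradle's. Above origin: plate 8-18, discs to 30, rear wooden bar (x -75..-63, full width) to 34 mm. Four round feet, 12 mm. Starts 70-140 mm short of home; slides with a few N; if fast, may skip the notches.
- board_tail (a point): Middle of the board's rear (-x) upright face, the face to push, 21 mm above the board's origin: 47 mm above the table while it slides, 40 mm when home. The face is 120 mm wide and reaches 13 mm above and below this point.
- board_nose (a point): Middle of the board's front (+x) edge, 13 mm above the board's origin (mid-thickness of the 10 mm plate): 39 mm above the table while it slides, 32 mm when home.
- bolt (a joint): Travel of the steel bolt along the cradle's -x, in m: 0 to 0.006 at the start (drawn back), 0.028 fully across (end stop). It stays where it is left; about 2 N moves it. Bar 24 mm wide, 40 to 50 mm above the table; fully across it covers the board's front edge by 18 mm, 3 mm above the plate. If the board has not dropped it hits the board's edge.
- bolt_thumb (a point): Middle of the far (cradle +x) face of the bolt's thumb plate, the face to push towards cradle -x, 63 mm above the table; plate 10 mm thick (x), 34 wide (y), 48 to 78 mm above the table. It moves with the bolt: at bolt 0 it is at cradle x = 215 mm, y = 0.
- disc_a: Bystander: loose red-topped black disc, diameter 33 mm, 20 mm high, on the table beside the cradle; origin under its centre.
- disc_b: Bystander: same kind of disc, on the cradle's baseboard beside the bolt housing; origin under its centre.
- disc_c: Bystander: same kind of disc, on the table beyond the bolt end of the cradle; origin under its centre.
- stopwatch: Bystander: stopwatch lying on the table, 56 mm across, 14 mm high; origin under its centre.
- pencil_cup: Bystander: pencil cup, 76 mm across, 150 mm high with pencils; origin under its centre.
- dynamometer: Bystander: hand-grip dynamometer lying on the table, about 155 x 80 x 33 mm; origin under its handle.
- gel_bottle: Bystander: white bottle, 56 mm across, 140 mm high; origin under its centre.

How it is judged:
By the outcome, as a careful person would: the job done as asked, in the order asked, and still so for the second after the job is handed in, with the robot touching nothing.
It also fails if it takes over 48 s, if anything falls off the work surface, if the arm or the gripper's body presses on something with over 40 N, if the wrist force passes 120 N, or if a joint passes its speed limit or range.

## Working session

There is one attempt and no reset: what is moved stays moved. The work goes in short steps, Python scripts to look and compute and a shell command to move; the robot and the scene stay as the last step left them, time stands still between calls to the robot, and variables do not carry over. Pictures are saved under pics/ and viewed, at most 10 in all, crops included, and the job is handed in when it is done.

```bash
mkdir -p pics; ls; python3 - <<'E'
from cell import env
import cv2,numpy as np
s=env.state();print(s['t'],s['eef_pos'],s['tcp_rot'],s['ft_force'],s['opening'],env.tips_ahead)
for n in('top','side'):
    c=env.read_camera(n);cv2.imwrite(f'pics/{n}0.png',c['img']);print(n,c['K'].tolist(),np.round(c['pose'],4).tolist())
E
```

```text
pics
0.0 [ 165.39911983 -602.49615355  233.06206354] [-3.14052351e+00 -1.20265131e-04  2.67874982e-01] [-0.15156504  0.0470631  -0.41947427] 1.0004701472407478 19.0
top [[379.5063486868981, 0.0, 253.99470525467603], [0.0, 379.5063486868981, 197.67291950083793], [0.0, 0.0, 1.0]] [[0.0164, -0.9921, 0.1246, 385.4842], [-0.9997, -0.0186, -0.0161, 20.5425], [0.0183, -0.1243, -0.9921, 1450.003], [0.0, 0.0, 0.0, 1.0]]
side [[362.2589770398435, 0.0, 255.72219922499812], [0.0, 362.2589770398435, 196.57465014021903], [0.0, 0.0, 1.0]] [[-0.8386, -0.2867, 0.4631, 46.9064], [-0.5442, 0.4776, -0.6898, 764.5577], [-0.0234, -0.8305, -0.5565, 664.3824], [0.0, 0.0, 0.0, 1.0]]
```

View pics/top0.png

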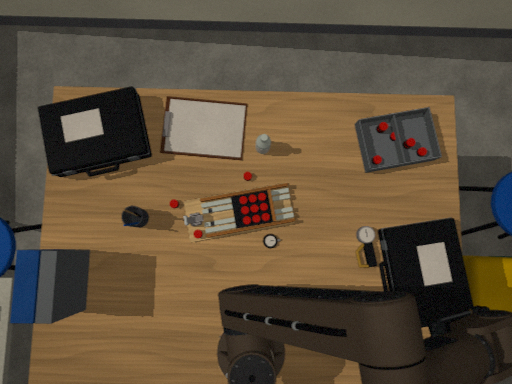

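View pics/side0.png

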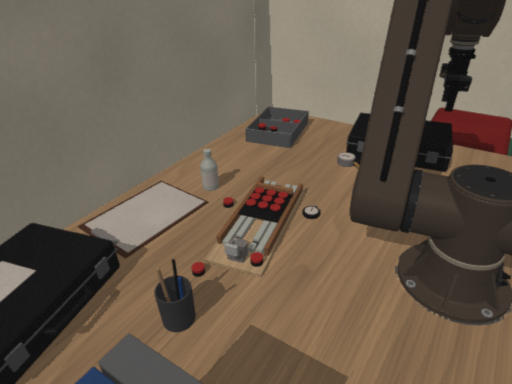

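The top view shows the cradle at about (185–297, 187–240). The bolt is on the left (world +y) near (198,218) and the board is near (254,209). Disc_b is at (198,234), disc_c (174,203), disc_a (247,176) and the stopwatch (270,241).

```bash
python3 - <<'E'
import cv2
i=cv2.imread('pics/top0.png')[160:260,165:315];cv2.imwrite('pics/topc.png',cv2.resize(i,None,fx=5,fy=5,interpolation=cv2.INTER_CUBIC))
E
```

```text
(no output)
```

View pics/topc.png

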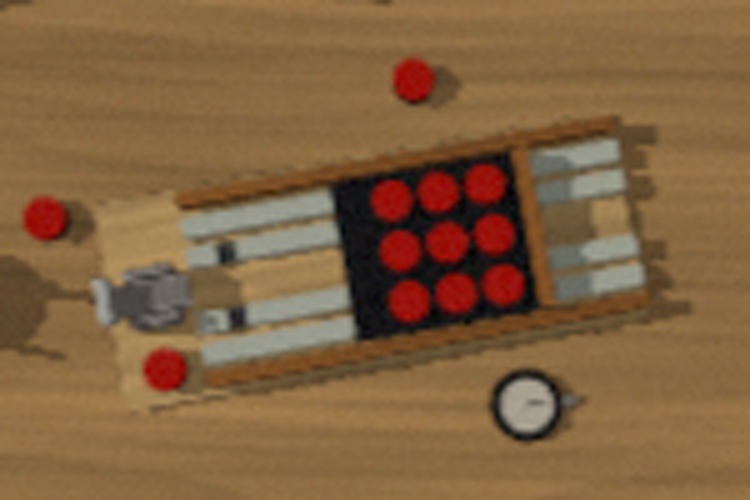

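The 5× crop shows the notches at (227,252) and (237,318), and the board's rear bar outer edge from (527,143) to (552,305). The thumb plate is at (100,300). The rail ends are at about (178,200)/(617,122) for the upper rail and (207,378)/(648,300) for the lower one.

```bash
cat > h.py <<'E'
import cv2,numpy as np
from cell import env
def ray(c,uv,z):
    P=c['pose'];d=P[:3,:3]@np.linalg.solve(c['K'],[uv[0],uv[1],1.]);o=P[:3,3]
    return (o+d*(z-o[2])/d[2])
def proj(c,p):
    P=c['pose'];q=c['K']@(P[:3,:3].T@(np.asarray(p,float)-P[:3,3]));return q[:2]/q[2]
def reds(c):
    i=c['img'].astype(int);m=((i[...,2]>110)&(i[...,1]<50)&(i[...,0]<50)).astype(np.uint8)
    n,l,s,k=cv2.connectedComponentsWithStats(m);return [(k[j],s[j,4]) for j in range(1,n) if s[j,4]>8]
E
python3 - <<'E'
from h import *
c=env.read_camera('top')
f=lambda x,y,z:np.round(ray(c,(165+x/5-.4,160+y/5-.4),z)[:2],1)
for n,a in dict(notch1=(227,252,20),notch2=(237,318,20),rU150=(178,207,40),rU185=(617,124,40),rLi150=(207,375,40),rL185=(648,300,40),tailU=(527,143,60),tailL=(551,305,60),noseU=(333,183,44),noseL=(357,340,44),thumbU=(92,280,78),thumbL=(103,326,78)).items(): print(n,f(*a))
for k,a in reds(c):
    if 160<k[0]<310 and 150<k[1]<260: print(np.round(k,1),a,'z56',np.round(ray(c,k,56)[:2],1),'z20',np.round(ray(c,k,20)[:2],1))
c=env.read_camera('side')
cv2.imwrite('pics/sidec.png',cv2.resize(c['img'][165:275,190:330],None,fx=5,fy=5,interpolation=cv2.INTER_CUBIC))
E
```

```text
notch1 [515.1 162.7]
notch2 [465.4 153.6]
rU150 [546.3 198.2]
rU185 [ 615.4 -129.6]
rLi150 [421.9 172.6]
rL185 [ 483.1 -153.4]
tailU [596.5 -60.7]
tailL [476.7 -79.7]
noseU [566.   82.9]
noseL [449.4  62.4]
thumbU [487.8 253.6]
thumbL [454.8 244.3]
[247.4 175.5] 52 z56 [643.5  23.9] z20 [650.1  24. ]
[261.4 196.2] 47 z56 [566.7 -29.5] z20 [571.4 -30.8]
[252.1 198. ] 46 z56 [559.2   5. ] z20 [563.7   4.6]
[242.8 199.5] 47 z56 [552.9  39.3] z20 [557.3  39.8]
[173.5 203.4] 52 z56 [533.8 293.8] z20 [537.7 300.8]
[263.3 206.2] 46 z56 [529.5 -37.1] z20 [533.2 -38.6]
[253.9 208. ] 48 z56 [522.2  -2.4] z20 [525.8  -3. ]
[244.6 209.6] 48 z56 [515.6  31.8] z20 [519.   32.1]
[265.4 216.4] 48 z56 [492. -45.] z20 [494.8 -46.7]
[255.9 218. ] 46 z56 [485.3 -10.3] z20 [487.8 -11.1]
[246.4 219.7] 49 z56 [478.6  24.4] z20 [481.   24.5]
[197.7 233.5] 51 z56 [425.  201.4] z20 [426. 206.]
```

View pics/sidec.png

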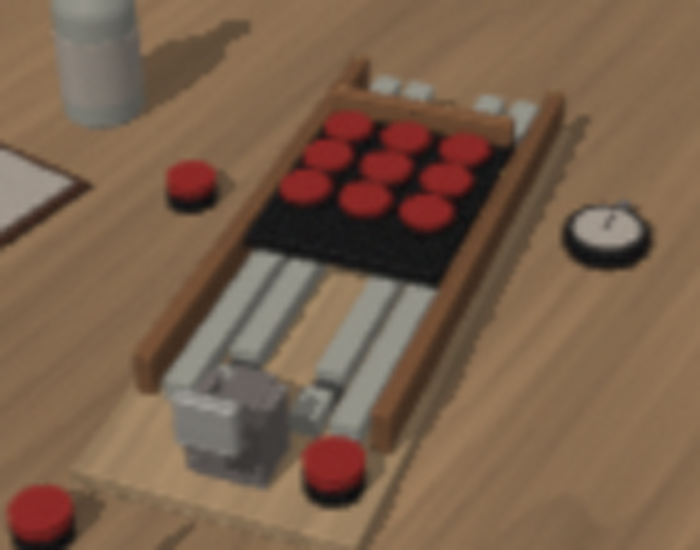

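The side crop confirms the layout: the board is flat between the rails, disc_b is beside the housing, and the thumb plate is clear from the far side. The rails, notches and thumb all give a cradle origin of about (513.4, 40) with +x at a yaw of 101.2°. The board's tail is at about x = −113, roughly 103 mm short of home. Next I move above the space behind the board.

```bash
cat >> h.py <<'E'
from scipy.spatial.transform import Rotation as Ro
A=np.deg2rad(101.2);O=np.array([513.4,40]);EX=np.array([np.cos(A),np.sin(A)]);EY=np.array([-EX[1],EX[0]])
def togo(x,y,tipz):
    "tool-frame shift to bring tip to cradle x,y and height, plus tool z turn; also where we are"
    s=env.state();R=Ro.from_euler('xyz',s['tcp_rot']).as_matrix();p=s['eef_pos']
    w=np.r_[O+x*EX+y*EY,tipz+19]-p
    psi=np.arctan2(R[1,0],R[0,0]);d=p[:2]-O
    print('t%.2f cradle x%.1f y%.1f tip z%.1f'%(s['t'],d@EX,d@EY,p[2]-19),'yaw err deg %.2f'%np.rad2deg(A-psi),'F',np.round(s['ft_force'],1))
    print('shift',np.round(R.T@w,1),'turn',round(-np.rad2deg(A-psi),1))
E
python3 -m crank '[[495,-378,0,-86,60],[495,-378,0,-86,60],[495,-378,0,-86,60],[495,-378,0,-86,60],[495,-378,0,-86,60],[495,-378,0,-86,60],[495,-378,0,-86,60],[495,-378,0,-86,60],[495,-378,0,-86,60],[495,-378,0,-86,60]]'
python3 -c "
from h import *
togo(-150,0,120)"
```

```text
t: 1.03
eef_pos: [418.6, -269.4, 233.7]
tcp_rot: [3.141, 0.0, 1.524]
ft_force: [0.7, -1.3, 0.0]
opening: 0.631
grip_force: 0.0
t1.03 cradle x-285.1 y153.1 tip z214.7 yaw err deg 13.89 F [ 0.7 -1.3  0. ]
shift [167.9 116.1  94.7] turn -13.9
```

```bash

python3 -m crank '[[168,116,0,-13.9,60],[168,116,0,-13.9,60],[168,116,0,-13.9,60],[168,116,0,-13.9,60],[168,116,0,-13.9,60],[168,116,0,-13.9,60],[168,116,95,-13.9,60],[168,116,95,-13.9,60],[168,116,95,-13.9,60],[168,116,95,-13.9,60]]'
python3 - <<'E'
from h import *
togo(-150,0,37)
c=env.read_camera('top');cv2.imwrite('pics/t1.png',cv2.resize(c['img'][160:260,165:315],None,fx=4,fy=4))
d=env.read_camera('side')['img'][130:290,170:370];cv2.imwrite('pics/s1.png',cv2.resize(d,None,fx=4,fy=4)[:600])
for k,a in reds(c):
    if 160<k[0]<310 and 190<k[1]<225:
        q=ray(c,k,56)[:2]-O;print(round(q@EX,1),round(q@EY,1))
E
```

```text
t: 1.87
eef_pos: [541.0, -109.3, 135.4]
tcp_rot: [-3.136, -0.003, 1.76]
ft_force: [0.2, -0.1, 0.6]
opening: 0.629
grip_force: 0.0
t1.87 cradle x-151.8 y1.9 tip z116.4 yaw err deg 0.33 F [ 0.2 -0.1  0.6]
shift [ 1.6  2.3 79.4] turn -0.3
-78.7 -38.3
-43.8 -38.0
-8.6 -38.6
245.0 -69.3
-77.1 -1.7
-43.6 -0.5
-8.0 -0.8
-43.3 37.2
-8.6 37.3
```

View pics/s1.png

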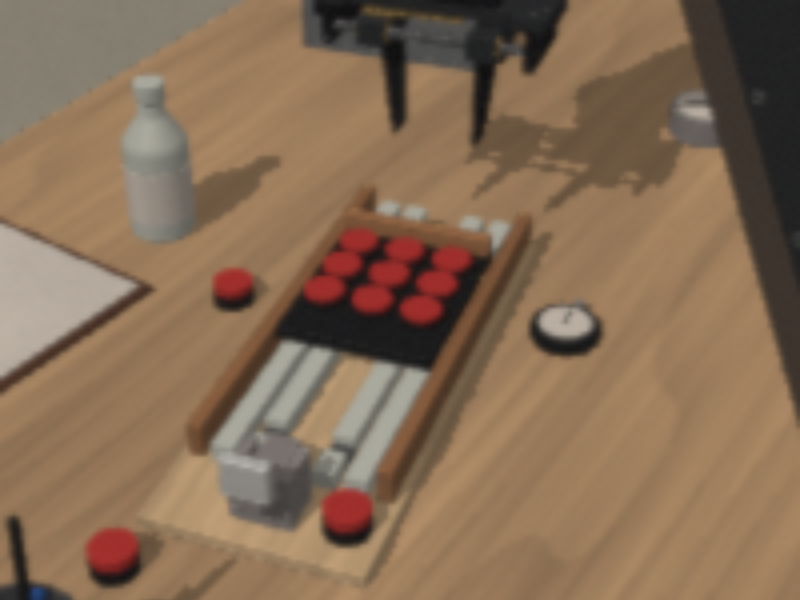

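The side crop shows the fingers above and behind the board's rear bar with free tracks below. I'll descend behind the bar.

```bash

python3 -m crank '[[1,2,25,-0.3,60],[1,2,50,-0.3,60],[1,2,70,-0.3,60],[1,2,79,-0.3,60],[1,2,79,-0.3,60],[1,2,79,-0.3,60]]'
python3 -c "
from h import *
togo(-123,0,37)"
```

```text
t: 2.47
eef_pos: [545.0, -108.6, 60.8]
tcp_rot: [3.14, 0.001, 1.766]
ft_force: [0.3, -0.2, -0.7]
opening: 0.627
grip_force: 0.0
t2.47 cradle x-151.9 y-2.1 tip z41.8 yaw err deg 0.04 F [ 0.3 -0.2 -0.7]
shift [28.9 -2.2  4.8] turn -0.0
```

```bash

python3 -m crank '[[3,-1,3,0,60],[6,-2,5,0,60],[9,-2,5,0,60],[12,-2,5,0,60],[15,-2,5,0,60],[18,-2,5,0,60],[21,-2,5,0,60],[24,-2,5,0,60],[27,-2,5,0,60],[30,-2,5,0,60]]'
python3 -c "
from h import *
togo(-123,0,37)"
python3 -m crank '[[2,0,0,0,60],[4,0,0,0,60],[6,0,0,0,60],[8,0,0,0,60],[10,0,0,0,60],[12,0,0,0,60],[14,0,0,0,60],[16,0,0,0,60],[18,0,0,0,60],[20,0,0,0,60]]'
python3 - <<'E'
from h import *
togo(-40,0,37)
c=env.read_camera('top')
for k,a in reds(c):
    if 160<k[0]<310 and 190<k[1]<225:
        q=ray(c,k,56)[:2]-O;print(round(q@EX,1),round(q@EY,1))
E
```

```text
t: 3.3
eef_pos: [536.8, -79.2, 54.7]
tcp_rot: [3.141, 0.001, 1.766]
ft_force: [0.7, -2.3, -0.2]
opening: 0.631
grip_force: 1.5
t3.30 cradle x-121.5 y0.2 tip z35.7 yaw err deg 0.03 F [ 0.7 -2.3 -0.2]
shift [-1.5  0.2 -1.3] turn -0.0
t: 4.13
eef_pos: [532.7, -59.4, 54.7]
tcp_rot: [3.142, 0.0, 1.766]
ft_force: [0.7, -4.2, 1.0]
opening: 0.632
grip_force: 1.8
t4.13 cradle x-101.3 y0.4 tip z35.7 yaw err deg 0.04 F [ 0.7 -4.2  1. ]
shift [61.3  0.3 -1.4] turn -0.0
15.2 -38.6
-19.3 -38.9
245.0 -69.3
16.4 -0.7
-16.0 -2.4
16.6 37.4
```

```bash

for i in 1 2 ; do echo; done
python3 -m crank '[[2,0,0,0,60],[4,0,0,0,60],[6,0,0,0,60],[8,0,0,0,60],[10,0,0,0,60],[12,0,0,0,60],[14,0,0,0,60],[16,0,0,0,60],[18,0,0,0,60],[20,0,0,0,60]]' | grep -E 'eef|ft'
python3 -m crank '[[2,0,0,0,60],[4,0,0,0,60],[6,0,0,0,60],[8,0,0,0,60],[10,0,0,0,60],[12,0,0,0,60],[14,0,0,0,60],[16,0,0,0,60],[18,0,0,0,60],[20,0,0,0,60]]' | grep -E 'eef|ft'
python3 -m crank '[[2,0,0,0,60],[4,0,0,0,60],[6,0,0,0,60],[8,0,0,0,60],[10,0,0,0,60],[12,0,0,0,60],[14,0,0,0,60],[16,0,0,0,60],[18,0,0,0,60],[20,0,0,0,60]]' | grep -E 'eef|ft'
python3 - <<'E'
from h import *
togo(-22,0,37)
c=env.read_camera('top')
for k,a in reds(c):
    if 160<k[0]<310 and 190<k[1]<225:
        q=ray(c,k,56)[:2]-O;print(round(q@EX,1),round(q@EY,1))
E
```

```text
eef_pos: [528.8, -39.8, 54.6]
ft_force: [0.1, -4.5, 1.9]
eef_pos: [524.9, -20.2, 54.6]
ft_force: [1.0, -5.1, 1.5]
eef_pos: [521.1, -0.6, 54.6]
ft_force: [0.5, -4.0, 2.0]
t6.68 cradle x-41.3 y0.4 tip z35.6 yaw err deg 0.03 F [ 0.5 -4.   2. ]
shift [19.3  0.3 -1.4] turn -0.0
42.9 -39.7
244.8 -69.5
75.8 -38.9
49.5 -2.6
76.1 -0.8
80.5 35.3
```

```bash

python3 -m crank '[[1,0,0,0,60],[2,0,0,0,60],[3,0,0,0,60],[4,0,0,0,60],[5,0,0,0,60],[6,0,0,0,60],[7,0,0,0,60],[8,0,0,0,60],[9,0,0,0,60],[10,0,0,0,60]]' | grep -E 'eef|ft'
python3 -m crank '[[1,0,0,0,60],[2,0,0,0,60],[3,0,0,0,60],[4,0,0,0,60]]' | grep -E 'eef|ft'
python3 -m crank '[[1,0,0,0,60],[2,0,0,0,60]]' | grep -E 'eef|ft'
python3 - <<'E'
from h import *
togo(-22,0,37)
c=env.read_camera('side');cv2.imwrite('pics/s2.png',cv2.resize(c['img'][150:270,200:340],None,fx=5,fy=5,interpolation=cv2.INTER_CUBIC))
E
```

```text
eef_pos: [519.1, 9.2, 54.6]
ft_force: [-0.0, -4.7, 1.0]
eef_pos: [518.1, 13.3, 54.4]
ft_force: [0.3, -0.9, -0.5]
eef_pos: [517.7, 15.3, 54.5]
ft_force: [-0.1, -1.5, 0.7]
t8.07 cradle x-25.1 y0.6 tip z35.5 yaw err deg 0.03 F [-0.1 -1.5  0.7]
shift [ 3.1  0.6 -1.5] turn -0.0
```

View pics/s2.png

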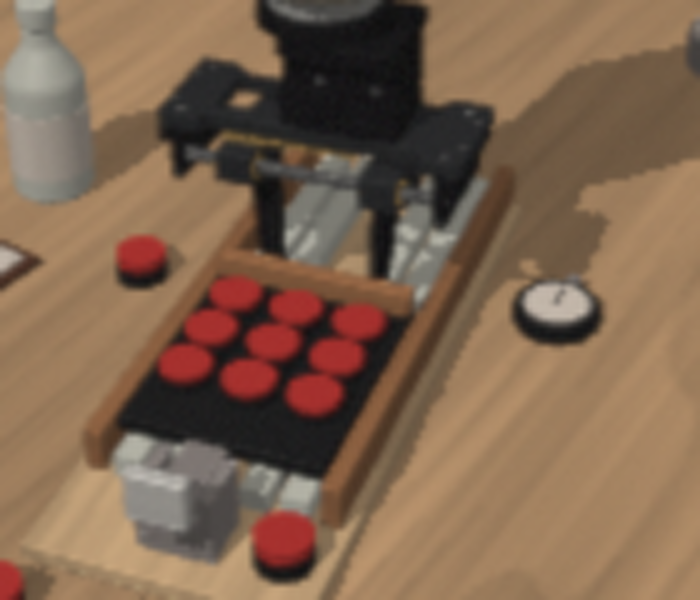

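The side crop shows the board at the bolt end, apparently lower between the rails. The push force fell from 4.7 to about 1 N near tip x = −27. I'll press a little further, gently, to feel the notch wall.

```bash

python3 -m crank '[[1,0,0,0,60]]' | grep -E 'eef|ft'
python3 -m crank '[[1,0,0,0,60]]' | grep -E 'eef|ft'
python3 -m crank '[[0.7,0,0,0,60],[0.7,0,0,0,60]]' | grep -E 'eef|ft'
cat >>h.py <<'E'
def tri():
    "disc triangulation: match top reds to side reds through assumed heights"
    a=env.read_camera('top');b=env.read_camera('side');B=reds(b)
    for k,n in reds(a):
        if not(160<k[0]<310 and 165<k[1]<245 and n>38): continue
        best=None
        for z in np.arange(10,75,.5):
            u=proj(b,ray(a,k,z))
            for m,w in B:
                e=np.hypot(*(m-u))
                if best is None or e<best[0]: best=(e,z)
        q=ray(a,k,best[1])[:2]-O;print('x%.1f y%.1f z%.1f err%.1f area%d'%(q@EX,q@EY,best[1],best[0],n))
E
python3 -c "
from h import *
togo(-60,0,37);tri()"
```

```text
eef_pos: [517.7, 16.1, 54.5]
ft_force: [0.2, 0.5, 0.6]
eef_pos: [517.5, 17.1, 54.6]
ft_force: [0.1, 0.2, -0.5]
eef_pos: [517.4, 17.8, 54.6]
ft_force: [0.6, -0.4, -0.1]
t8.45 cradle x-22.6 y0.4 tip z35.6 yaw err deg 0.03 F [ 0.6 -0.4 -0.1]
shift [-37.4   0.4  -1.4] turn -0.0
x-42.4 y-132.0 z12.5 err0.1 area52
x252.5 y-75.6 z12.0 err0.4 area52
x93.2 y-36.5 z70.0 err4.0 area50
x93.9 y0.8 z70.0 err3.8 area53
```

```bash

python3 -m crank '[[1,0,0,0,60],[1,0,0,0,60]]' | grep -E 'eef|ft'
python3 -m crank '[[1,0,0,0,60],[1,0,0,0,60]]' | grep -E 'eef|ft'
python3 -m crank '[[1,0,0,0,60],[1,0,0,0,60]]' | grep -E 'eef|ft'
```

```text
eef_pos: [517.4, 18.5, 54.6]
ft_force: [0.6, -1.4, 0.2]
eef_pos: [517.2, 19.5, 54.7]
ft_force: [1.3, -2.8, -0.4]
eef_pos: [517.0, 20.4, 54.7]
ft_force: [1.0, -3.3, -0.8]
```

```bash

python3 -m crank '[[0,0,0,0,60],[-10,0,0,0,60],[-40,0,0,0,60],[-70,0,0,0,60],[-70,0,0,0,60]]' | grep -E 'eef|ft'
python3 - <<'E'
from h import *
a=env.read_camera('top');b=env.read_camera('side')
x=cv2.resize(a['img'][185:245,180:280],None,fx=8,fy=8,interpolation=cv2.INTER_CUBIC)
cv2.imwrite('pics/t3.png',x)
B=reds(b);print([(np.round(k,1).tolist(),int(n)) for k,n in B if 190<k[0]<330 and 170<k[1]<270])
print([(np.round(k,1).tolist(),int(n)) for k,n in reds(a) if 180<k[0]<280 and 185<k[1]<245])
E
```

```text
eef_pos: [531.6, -52.0, 54.6]
ft_force: [-0.3, 0.9, -0.1]
[([227.9, 200.9], 36), ([240.3, 218.1], 166), ([252.9, 220.9], 177), ([265.8, 223.7], 183), ([256.3, 257.9], 74), ([197.9, 268.1], 65)]
[([233.4, 201.4], 50), ([214.6, 204.7], 49), ([224.0, 203.0], 51), ([235.1, 211.5], 50), ([216.5, 214.7], 51), ([225.8, 213.0], 48), ([236.8, 221.6], 51), ([227.8, 222.5], 37)]
```

View pics/t3.png

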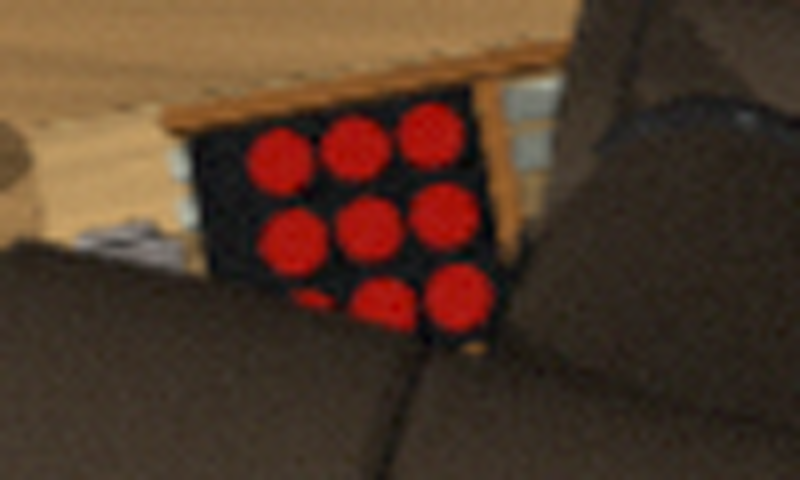

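The top crop shows the board near the rail end, with the middle disc at full-image (225.8, 213.0). The side view merges each row of three discs, and the middle row's blob is at (252.9, 220.9). I'll triangulate the disc height from these and compare it with the start picture.

```bash
python3 - <<'E'
from h import *
a=env.read_camera('top');b=env.read_camera('side')
b0={**b,'img':cv2.imread('pics/side0.png')};a0={**a,'img':cv2.imread('pics/top0.png')}
sel=lambda c,r:[(np.round(k,1),int(n)) for k,n in reds(c) if r[0]<k[0]<r[1] and r[2]<k[1]<r[3]]
print('start side',sel(b0,(230,330,170,245)))
def tri2(ua,ub):
    Pa=a['K']@np.linalg.inv(a['pose'])[:3];Pb=b['K']@np.linalg.inv(b['pose'])[:3]
    X=cv2.triangulatePoints(Pa,Pb,np.float64(ua).reshape(2,1),np.float64(ub).reshape(2,1));X=X[:3,0]/X[3,0]
    q=X[:2]-O;return np.round([q@EX,q@EY,X[2]],1)
def mean(c,r):
    i=c['img'].astype(int);m=(i[...,2]>110)&(i[...,1]<50)&(i[...,0]<50);y,x=np.nonzero(m[r[2]:r[3],r[0]:r[1]]);return np.array([x.mean()+r[0],y.mean()+r[2]]),len(x)
print('start all side',mean(b0,(243,292,180,213)),'now all side',mean(b,(230,280,200,242)))
print('start',tri2((253.9,208.0),mean(b0,(243,292,180,213))[0]),'now',tri2((225.8,213.0),mean(b,(230,280,200,242))[0]))
for z in(49,56):
    q=ray(a,(225.8,213.0),z)[:2]-O;print(z,round(q@EX,1),round(q@EY,1),'pred side',np.round(proj(b,ray(a,(225.8,213.),z)),1))
# level check: three columns at start vs now, in top view height-49
for k,n in sel(a,(205,245,195,226)):
    q=ray(a,k,49)[:2]-O;print(k,n,np.round([q@EX,q@EY],1))
cv2.imwrite('pics/s3.png',cv2.resize(b['img'][195:270,210:300],None,fx=7,fy=7,interpolation=cv2.INTER_CUBIC))
E
```

```text
start side [(array([254.5, 196. ]), 123), (array([266.3, 198.3]), 123), (array([278.3, 200.6]), 134)]
start all side (array([266.70526316, 198.38684211]), 380) now all side (array([253.10943396, 220.76037736]), 530)
start [-43.4  -0.6  52.6] now [62.4 -1.7 44.1]
49 62.1 -1.1 pred side [253.4 219.4]
56 61.8 -0.4 pred side [253.6 217.4]
[233.4 201.4] 50 [ 27.1 -38.7]
[214.6 204.7] 49 [ 97.7 -38.8]
[224. 203.] 51 [ 62.4 -38.9]
[235.1 211.5] 50 [27.3 -0.5]
[216.5 214.7] 51 [97.  -0.9]
[225.8 213. ] 48 [62.1 -1.1]
[236.7 221.6] 50 [28.  37.4]
[227.6 222.7] 40 [61.7 35.4]
```

View pics/s3.png

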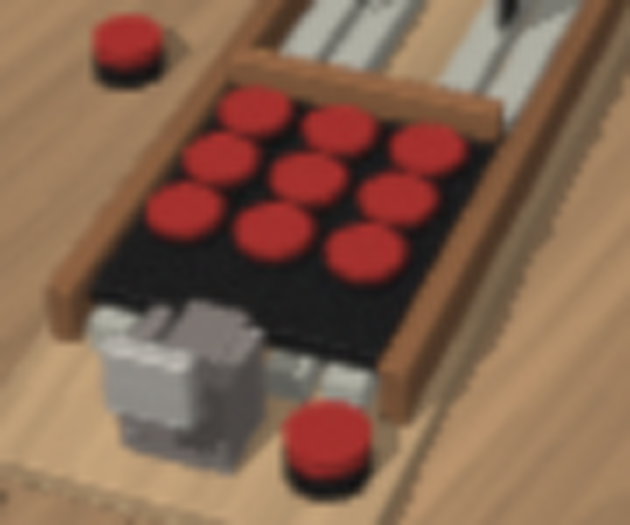

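The board has moved 105 mm and the disc mean has dropped about 8 mm (the notch is 7 mm), and in the crop it lies level between the rails. It is home. Next I go up and over to the far side of the thumb plate with the fingers closed.

```bash

python3 -m crank '[[0,0,-40,0,60],[0,0,-80,0,40],[0,0,-120,0,0],[0,0,-120,0,0],[0,0,-120,0,0]]' | grep -E 'eef|ft|open'
python3 - <<'E'
from h import *
togo(248,0,156)
c=env.read_camera('top')
for z in(0,100,150):
    q=ray(c,(135,216),z)[:2]-O;print('cup',z,np.round([q@EX,q@EY],1))
E
```

```text
eef_pos: [530.9, -47.3, 176.6]
ft_force: [0.2, -0.1, -0.3]
opening: 0.407
t10.08 cradle x-89.0 y-0.2 tip z157.6 yaw err deg -0.04 F [ 0.2 -0.1 -0.3]
shift [3.37e+02 1.00e-01 1.10e+00] turn 0.0
cup 0 [405.8 -55.3]
cup 100 [378.2 -42.6]
cup 150 [364.4 -36.2]
```

```bash

python3 -m crank '[[337,0,0,0,0],[337,0,0,0,0],[337,0,0,0,0],[337,0,0,0,0],[337,0,0,0,0],[337,0,0,0,0],[337,0,0,0,0],[337,0,0,0,0],[337,0,0,0,0],[337,0,0,0,0]]' | grep -E 'eef|ft|open'
python3 -m crank '[[0,0,0,0,0],[0,0,0,0,0],[0,0,0,0,0]]' | grep -E 'eef|ft|open'
python3 - <<'E'
from h import *
togo(248,0,58)
c=env.read_camera('side');cv2.imwrite('pics/s4.png',cv2.resize(c['img'][170:320,150:340],None,fx=4,fy=4,interpolation=cv2.INTER_CUBIC))
E
```

```text
eef_pos: [463.5, 284.6, 172.8]
ft_force: [-0.7, 0.3, -0.3]
opening: -0.0
eef_pos: [465.4, 281.3, 174.2]
ft_force: [-0.6, -0.5, 0.5]
opening: 0.007
t11.22 cradle x246.0 y0.2 tip z155.2 yaw err deg 0.13 F [-0.6 -0.5  0.5]
shift [ 2.   0.3 97.2] turn -0.1
```

View pics/s4.png

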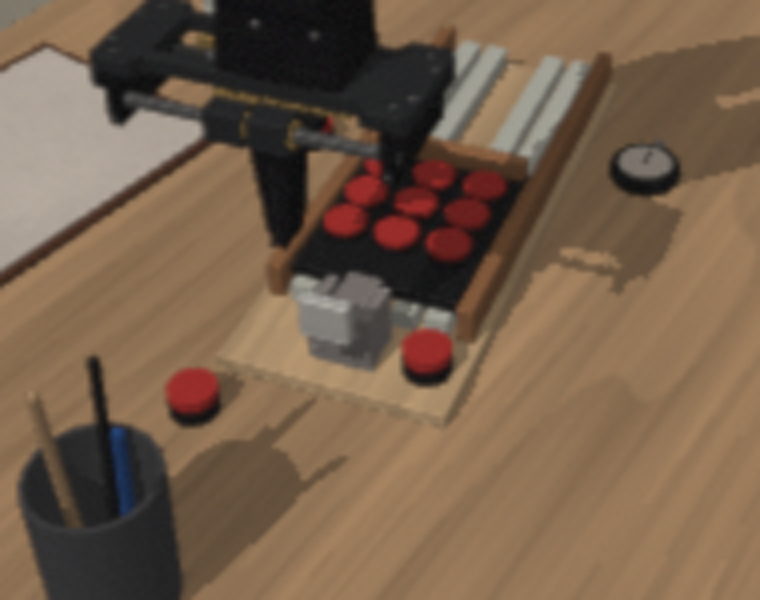

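The side crop shows the closed fingers above and beyond the thumb plate (330,315), clear of disc_c and the cup. I'll descend and push.

```bash

python3 -m crank '[[2,0,35,0,0],[2,0,65,0,0],[2,0,85,0,0],[2,0,97,0,0],[2,0,97,0,0],[2,0,97,0,0]]' | grep -E 'eef|ft|open'
python3 -c "
from h import *
togo(226,0,58)"
python3 -m crank '[[-3,0,0,0,0],[-6,0,0,0,0],[-9,0,0,0,0],[-12,0,0,0,0],[-15,0,0,0,0],[-17,0,0,0,0],[-19,0,0,0,0],[-21,0,0,0,0],[-23,0,0,0,0],[-25,0,0,0,0]]' | grep -E 'eef|ft'
python3 -m crank '[[-2,0,0,0,0],[-4,0,0,0,0],[-6,0,0,0,0],[-8,0,0,0,0],[-10,0,0,0,0]]' | grep -E 'eef|ft'
python3 -c "
from h import *
togo(197,0,58)"
```

```text
eef_pos: [465.1, 283.7, 77.4]
ft_force: [0.6, -0.7, 0.2]
opening: 0.006
t11.77 cradle x248.5 y0.1 tip z58.4 yaw err deg 0.11 F [ 0.6 -0.7  0.2]
shift [-22.5   0.1   0.4] turn -0.1
eef_pos: [469.7, 259.9, 77.6]
ft_force: [-0.0, 2.0, 0.3]
eef_pos: [471.7, 250.0, 77.6]
ft_force: [0.3, 1.6, 0.5]
t13.02 cradle x214.1 y0.1 tip z58.6 yaw err deg 0.03 F [0.3 1.6 0.5]
shift [-17.1   0.1   0.6] turn -0.0
```

```bash

python3 -m crank '[[-2,0,0,0,0],[-4,0,0,0,0],[-6,0,0,0,0],[-8,0,0,0,0],[-10,0,0,0,0],[-12,0,0,0,0]]' | grep -E 'eef|ft'
python3 -m crank '[[-1,0,0,0,0],[-2,0,0,0,0],[-3,0,0,0,0]]' | grep -E 'eef|ft'
python3 -m crank '[[-1,0,0,0,0],[-2,0,0,0,0]]' | grep -E 'eef|ft'
python3 -c "
from h import *
togo(197,0,58)"
```

```text
eef_pos: [474.1, 238.2, 77.6]
ft_force: [1.1, 2.0, -0.2]
eef_pos: [474.6, 235.3, 77.6]
ft_force: [1.2, 1.2, -0.7]
eef_pos: [474.7, 234.9, 77.7]
ft_force: [-4.1, 24.3, -0.7]
t13.93 cradle x198.7 y0.1 tip z58.7 yaw err deg 0.10 F [-4.1 24.3 -0.7]
shift [-1.7  0.1  0.7] turn -0.1
```

There is a hard stop of 24 N at tip x = 198.7 (197 expected for fully across). A blocked bolt would have stopped about 18 mm earlier. I'll back off, rise and check.

```bash

python3 -m crank '[[10,0,0,0,0],[30,0,0,0,0],[50,0,0,0,0],[50,0,-40,0,0],[50,0,-80,0,0],[50,0,-120,0,0],[50,0,-160,0,0],[50,0,-160,0,0],[50,0,-160,0,0],[50,0,-160,0,0]]' | grep -E 'eef|ft'
python3 - <<'E'
from h import *
togo(197,0,58)
c=env.read_camera('side');cv2.imwrite('pics/s5.png',cv2.resize(c['img'][170:280,190:310],None,fx=5,fy=5,interpolation=cv2.INTER_CUBIC))
E
```

```text
eef_pos: [464.7, 282.3, 237.0]
ft_force: [0.7, -0.6, -1.0]
t14.77 cradle x247.1 y0.8 tip z218.0 yaw err deg 0.03 F [ 0.7 -0.6 -1. ]
shift [-50.    0.9 160. ] turn -0.0
```

View pics/s5.png

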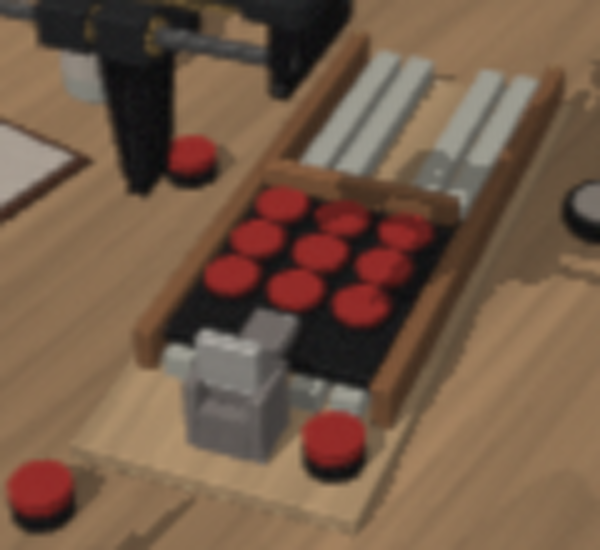

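The bolt bar, at about (275,330), now covers the board's front edge. The board is level, the discs have not moved, and the hand is clear.

```bash
python3 -c "
from cell import env
print(env.job_done())"
```

```text
the job is handed in; nothing more can be done
None
```

The board is down in its notches, the bolt is fully across over its front edge, the hand is clear, and the job was handed in at about 15 s; no verdict was returned.

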